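# Crack open the stuck wax tin and hold it ajar

## Robot

A 6-joint arm with a two-finger parallel gripper is mounted at the origin on the work surface. World frame = base frame: x ahead of the robot, y to its left, z up, the work surface at z = 0. Lengths are in m, angles in rad, forces in N, time in s.
With the tool pointing down it reaches from about 0.35 to 0.775 m from the base axis. Payload 5.5 kg.
Tool frame: the origin (TCP) lies on the centre line of the jaws, within the pads' length; the fingertips stand 17 mm ahead of it and the grasp point (between the pads) lies 2 mm behind it; z points along the fingers, y is the direction in which the jaws open and shut (so a half turn about z gives the same grasp; the last joint's range is limited). The gripper opens to 85 mm and grips with 20 to 120 N. Pads are 22 mm wide; open, the fingers measure 114 mm over their backs; the gripper's body (76 mm by 85 mm) begins 54 mm behind the grasp point. The pads swing forward as they close: fully open they stand 13 mm farther back than shut.
Start: joints at [1.158, 0.313, 0.046, 1.304, 0, 1.431], TCP at [0.155, 0.554, 0.248] pointing down, gripper open.
Joint ranges: [-2.76, 2.76], [-0.86, 1.69], [-1.03, 1.26], [-2.2, 2.34], [-1.47, 1.5], [-3.14, 3.14]. Speed limits (rad/s): [2.57, 2.57, 3.14, 3.14, 3.14, 3.14].

## Interface

Orientations are given as a unit quaternion [w, x, y, z].
In Python, from workcell import env gives the robot as it stands.
- The arm moves only by the tool servo_tool, never from a script. Its argument "increments" is a list of rows, each an object of numbers: "claw": the closure, from 0 (fully open) to 1 (shut); "x", "y", "z": the shift along the world's x, y, z in units of 25 mm (1.0 is 25 mm); "ax", "ay", "az": the turn, a rotation vector about the world's x, y, z in units of 8 degrees (1.0 is 8 degrees). A call has 1 to 5 rows; each row shifts and turns the commanded pose from where the row before left it; what a row does not reach is not made up. A row lasts 1/10 s, in which the tool goes at most 50 mm and 8.59 degrees, less where a joint would pass 70% of its speed; a pose out of reach is approached as far as the arm can. A call is refused whole if a number of a shift passes 1 or a number of a turn 1, either way. A call with a gripper value outside its range is refused whole. The fingers move at their own pace and stop on an object; "newtons" is the grip in N (left out, the last holds). Time passes only in rows, so rows that do not move let the fingers close. It gives the time, the measured TCP pose, the force and the opening at its end, in the units of the state.
- env.get_state(): the state, without advancing time (a new reading comes with each control period).
- env.read_camera(name): name is "scene" or "top" or "wrist"; returns the picture (384x512x3 uint8, red, green, blue); there is no depth.
- env.calibration(name): a dict with "K" (3x3 intrinsics, pixels), "distortion" ([k1, k2, p1, p2, k3] as OpenCV has them; the pictures are not rectified), "world_to_cam" (4x4, takes a point from world to camera coordinates). Camera axes: x right, y down, z forward; pixel columns grow to the right and rows downward; lengths in m; the calibration is good to about 2 mm. A picture is of the moment at which its call begins: read the wrist's pose just before it. calibration takes no time and is no camera call; for the wrist camera it gives the pose at the moment of the call.
- env.hand_in(): hands the job in, once; it reports no verdict.
The state is a dict: "clock": time; "joint_pos": joint angles; "qvel": joint speeds; "tau": joint torques, N m; "tcp_pos": TCP position; "orientation": TCP orientation; "wrist_force": force on the tool from outside, world axes, zero at the start; "ft_torque": the same for the moment, N m; "finger_gap": finger opening in m.
Only numpy, scipy, OpenCV 4.12 (cv2) and the standard library are available. Lean on these libraries where they do the work, as an engineer would, in place of code of your own. Each camera call takes 0.05 s, during which the arm holds its last target.

## Task

Lift the loose white cover off the wax tin by its knob and set it down upright on the middle of the cork mat, without dropping it. Then take the knob of the tin's stuck lid, pull it straight up until the seal breaks, and hold the lid level over the tin, about 20 mm open, without ever pulling it far off. Finish while still holding the lid like that, and leave the other things on the bench alone.

Things in the scene. Friction and masses are not known exactly. Their poses are not given: they have to be found in the camera images.
- holder: Fixed wooden block, 140 x 140 mm, 50 mm high. Origin: centre of its underside, z up. A steel wax tin (80 mm across) is sunk in its middle; the tin's rim is 25 mm above the block's top, at z = 75 mm of this frame. Block, tin, lid and cover share one vertical axis at the start.
- lid: Stuck lid, under the cover at first: green disc 86 mm across, 4 mm thick. Origin: centre of its underside, on the tin's rim when shut; z up. Black knob on top: from 4 mm above the origin, 30 mm tall, 24 mm across at foot, 30 mm at top. 0.13 kg. Its plug goes 13 mm into the tin; a straight upward pull of about 8 to 18 N breaks the seal within 4 to 7 mm; above 13 mm only the hand carries it.
- cover: Loose white-painted dust cover, an upturned cup 116 mm across, 70 mm tall, 64 mm deep inside, about 0.28 kg. It stands on the block around tin and lid. Origin: centre of its open underside, z up. Dark knob on top: starts 70 mm above the origin, 30 mm tall, 24 mm across at its foot, 30 mm at its top. It clears the lid's knob once raised 60 mm straight up.
- mat: Fixed square cork mat, 160 x 160 mm, 5 mm thick, lying empty on the other side of the bench from the block. Origin: centre of its underside.
- spoon: Bystander, loose, to be left alone: carved wooden spoon, 200 mm long, lying between the block and the mat. Origin: centre of its underside.
- brush: Bystander, loose, to be left alone: flat brush lying on the bench. Origin: centre of its underside.
- hammer: Bystander, loose, to be left alone: hammer with a wooden handle lying on the bench. Origin: centre of its underside.
- block: Bystander, loose, to be left alone: pine offcut 60 x 160 x 45 mm lying at the back. Origin: centre of its underside.
- flask: Bystander, loose, to be left alone: steel drinking flask with a black cap, 70 mm across, 170 mm tall, standing at the back. Origin: centre of its underside.
- tray: Bystander, loose, to be left alone: open green plastic tray 100 x 160 x 60 mm at the back. Origin: centre of its underside.
- blank: Bystander, loose, to be left alone: spoon blank, a wooden bar 35 x 160 x 22 mm. Origin: centre of its underside.
Mind the look-alikes: they are no part of the job. What is meant by the mat is not yellow, and is the smaller of those in its own colour. Of the things shaped like the cover, the white one is meant.

How it is judged:
By the outcome, as a careful person would: the job done as asked, in the order asked, and still so for the second after the job is handed in, while the arm keeps its last pose, push and grip.
It also fails if it takes over 51 s, if anything falls off the work surface, if the arm or the gripper's body presses on something with over 40 N, if the wrist force passes 120 N, or if a joint passes its speed limit or range.

## Working session

There is one attempt and no reset: what is moved stays moved. The work goes in short steps, Python scripts to look and compute and a tool call to move; the robot and the scene stay as the last step left them, time stands still between calls to the robot, and variables do not carry over. Pictures are saved under pics/ and viewed, and the job is handed in when it is done.

Besides the shell and the picture viewer there is one more tool, called after "Request:" by a JSON object that holds its "name" and its "arguments". servo_tool: Moves the arm, as the interface text tells. Its arguments: {"type":"object","properties":{"increments":{"type":"array"},"newtons":{"type":"number"}},"required":["increments"]}

```bash
mkdir -p pics; cat > h.py <<'E'
import numpy as np, cv2
from workcell import env
def snap(name,fn):
    c=env.calibration(name); im=env.read_camera(name)
    cv2.imwrite('pics/'+fn,im[:,:,::-1]); return im,c
def ray(c,uv):
    K=np.array(c['K']);d=np.array(c['distortion']);T=np.array(c['world_to_cam'])
    p=cv2.undistortPoints(np.array([[uv]],float),K,d)[0,0]
    R=T[:3,:3];o=-R.T@T[:3,3];v=R.T@np.array([p[0],p[1],1]);return o,v/np.linalg.norm(v)
def onz(c,uv,z):
    o,v=ray(c,uv);return o+v*(z-o[2])/v[2]
def proj(c,P):
    K=np.array(c['K']);d=np.array(c['distortion']);T=np.array(c['world_to_cam'])
    return cv2.projectPoints(np.array(P,float).reshape(-1,1,3),cv2.Rodrigues(T[:3,:3])[0],T[:3,3],K,d)[0][:,0]
E
python3 - <<'E'
from h import *
for n in ['scene','top']:
    im,c=snap(n,n+'0.png'); np.save(n+'0.npy',im)
    o,v=ray(c,(256,192));print(n,o,v)
print(env.get_state())
E
```

```text
scene [1.25616268 0.94206915 0.85877179] [-0.5436797  -0.6347878  -0.54905085]
top [0.34136808 0.04032772 1.55816152] [ 0.11934945  0.02138281 -0.99262203]
{'clock': 0.1, 'joint_pos': array([1.15838977e+00, 3.13928079e-01, 4.50983264e-02, 1.30358145e+00,
       4.35909353e-06, 1.43118828e+00]), 'qvel': array([-0.0006826 , -0.00024069,  0.00107026,  0.00054626, -0.00015698,
        0.00025913]), 'tau': array([ 4.37111928e-03, -4.81723380e+01,  2.99244350e+01,  1.27323467e-02,
       -1.28329816e-04, -2.84772312e-06]), 'tcp_pos': array([0.15476465, 0.55334778, 0.24749877]), 'orientation': array([-2.22136769e-04,  1.35976656e-01,  9.90711712e-01, -7.76282542e-04]), 'wrist_force': array([0.40073366, 0.32292541, 0.63439433]), 'ft_torque': array([-0.02724483, -0.00030497,  0.00777624]), 'finger_gap': 0.0850990526612619}
```

View pics/scene0.png

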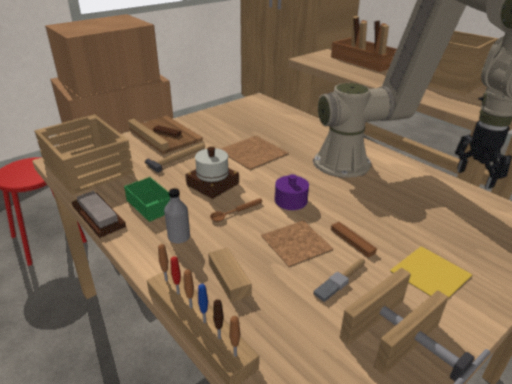

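View pics/top0.png

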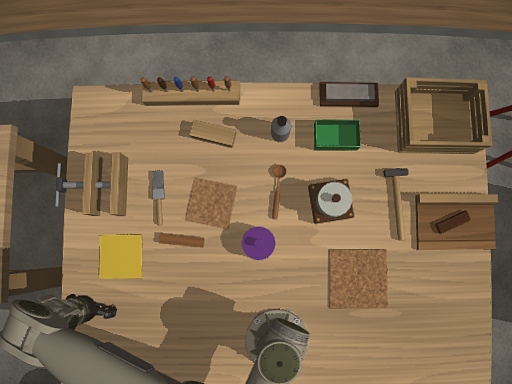

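The scene view shows a white cover on the block at (211,165), a purple look-alike at (291,192), cork mats at (297,243) and (256,152), and a yellow mat at (431,273). In the top view:
- **Covers:** white (332,200) and purple (258,243).
- **Mats:** cork (211,203), larger cork (358,278), and yellow (121,256).

I choose the white cover and the cork mat at (211,203). Next I'll measure both.

```bash
python3 - <<'E'
from h import *
im=np.load('top0.npy');c=env.calibration('top')
sc=np.load('scene0.npy');cs=env.calibration('scene')
# cork masks
hsv=cv2.cvtColor(im,cv2.COLOR_RGB2HSV)
print('hsv mat',hsv[203,211],hsv[278,358],'wood',hsv[220,110],'white',hsv[192,325],'knob',hsv[198,336],'top block',hsv[213,318])
def comp(m,seed):
    m=cv2.morphologyEx(m.astype(np.uint8)*255,cv2.MORPH_CLOSE,np.ones((3,3)));m=cv2.morphologyEx(m,cv2.MORPH_OPEN,np.ones((3,3)))
    n,l,s,ce=cv2.connectedComponentsWithStats(m)
    k=l[seed[1],seed[0]];return l==k,s[k],ce[k]
f=cv2.GaussianBlur(im,(5,5),0);hv=cv2.cvtColor(f,cv2.COLOR_RGB2HSV)
print(hv[203,211],hv[278,358],hv[220,110])
for seed in [(211,203),(358,278)]:
    m=(hv[:,:,2]<165)&(hv[:,:,1]>95)
    mm,s,ce=comp(m,seed);print(s,ce)
    cnt=max(cv2.findContours(mm.astype(np.uint8),cv2.RETR_EXTERNAL,cv2.CHAIN_APPROX_NONE)[0],key=cv2.contourArea)
    r=cv2.minAreaRect(cnt);print(r);b=cv2.boxPoints(r)
    P=np.array([onz(c,p,0.005) for p in b]);print(P.mean(0),np.linalg.norm(P-np.roll(P,1,0),axis=1),P)
w=(hsv[:,:,1]<60)&(hsv[:,:,2]>150)
mm,s,ce=comp(w,(325,192));print('white',s,ce)
cnt=max(cv2.findContours(mm.astype(np.uint8),cv2.RETR_EXTERNAL,cv2.CHAIN_APPROX_NONE)[0],key=cv2.contourArea)
e=cv2.minEnclosingCircle(cnt);print(e);print('cover top c',onz(c,e[0],.12))
cv2.imwrite('pics/crop_t.png',cv2.resize(im[165:235,180:370,::-1],None,fx=4,fy=4,interpolation=cv2.INTER_CUBIC))
cv2.imwrite('pics/crop_s.png',cv2.resize(sc[135:270,170:345,::-1],None,fx=4,fy=4,interpolation=cv2.INTER_CUBIC))
E
```

```text
hsv mat [ 14 129 144] [ 15 130 126] wood [ 16 101 171] white [ 30  17 150] knob [ 12 133  75] top block [ 13 136  60]
[ 14 126 144] [ 15 128 136] [ 16 103 173]
[    0   126   498   258 52672] [270.24373481 272.64364368]
((242.21214294433594, 269.646484375), (513.1187744140625, 235.0558624267578), 6.323194980621338)
[0.23605239 0.14641245 0.005     ] [1.95208023 0.92240904 1.99995811 0.88315018] [[-0.12409937  1.16497015  0.005     ]
 [ 0.79555174  1.09369413  0.005     ]
 [ 0.574198   -0.89397661  0.005     ]
 [-0.30144081 -0.77903788  0.005     ]]
[    0   126   498   258 52672] [270.24373481 272.64364368]
((242.21214294433594, 269.646484375), (513.1187744140625, 235.0558624267578), 6.323194980621338)
[0.23605239 0.14641245 0.005     ] [1.95208023 0.92240904 1.99995811 0.88315018] [[-0.12409937  1.16497015  0.005     ]
 [ 0.79555174  1.09369413  0.005     ]
 [ 0.574198   -0.89397661  0.005     ]
 [-0.30144081 -0.77903788  0.005     ]]
white [318 183  34  33 704] [335.76278409 198.96732955]
((334.71649169921875, 198.57215881347656), 16.913326263427734)
cover top c [ 0.49301361 -0.19361802  0.12      ]
```

View pics/crop_t.png

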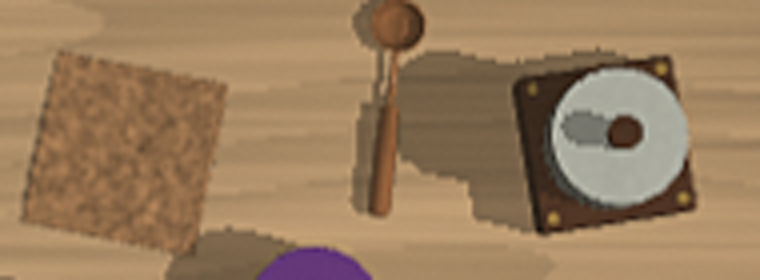

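View pics/crop_s.png

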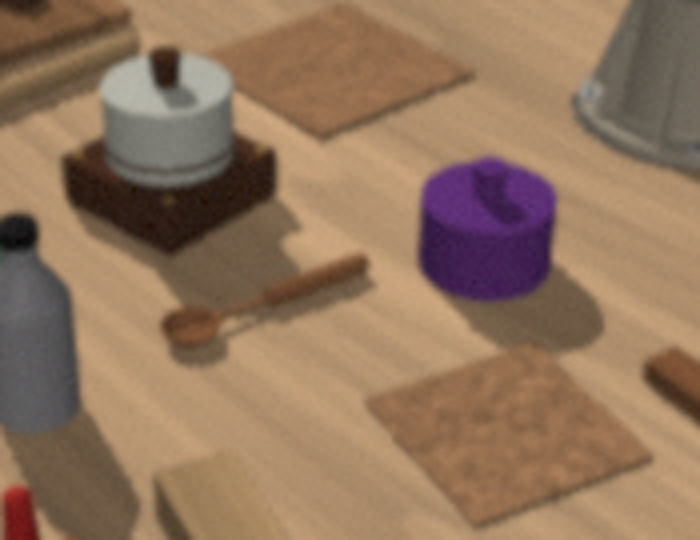

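The crops confirm the choice: the white cover with a brown knob at top-view (336,198), standing on the dark block, and the cork mat with corners around (194,178) to (227,228). The larger cork mat and the purple cup are excluded. Next, positions.

```bash
python3 - <<'E'
from h import *
im=np.load('top0.npy');c=env.calibration('top')
cs=env.calibration('scene')
P=np.array([onz(c,np.array(q)/4+[180,165],.005) for q in [(58,50),(228,87),(190,252),(22,220)]])
print(P,P.mean(0),np.linalg.norm(P-np.roll(P,1,0),axis=1), (P[0]+P[2])/2,(P[1]+P[3])/2)
P=np.array([onz(cs,np.array(q)/4+[170,135],.005) for q in [(367,403),(527,345),(652,457),(476,523)]])
print('scene mat',P.mean(0),np.linalg.norm(P-np.roll(P,1,0),axis=1))
P=np.array([onz(cs,np.array(q)/4+[170,135],.005) for q in [(215,60),(340,5),(473,72),(322,136)]])
print('scene mat2',P.mean(0),np.linalg.norm(P-np.roll(P,1,0),axis=1))
# block top corners
P=np.array([onz(c,np.array(q)/4+[180,165],.05) for q in [(515,82),(670,56),(694,208),(541,234)]])
print('block',P.mean(0),np.linalg.norm(P-np.roll(P,1,0),axis=1),np.degrees(np.arctan2(*(P[1]-P[0])[[1,0]])))
print('knob top', onz(c,np.array((625,131))/4+[180,165],.15))
# triangulate knob with scene
a,u=ray(c,np.array((625,131))/4+[180,165]);b,v=ray(cs,np.array((166,54))/4+[170,135])
A=np.stack([u,-v],1);t=np.linalg.lstsq(A,b-a,rcond=None)[0];print(a+t[0]*u,b+t[1]*v)
for n,q in dict(purple=(258,243),flask=(282,126),spoonbowl=(279,171),spoonend=(275,216)).items(): print(n,onz(c,q,.1 if n in('purple','flask') else .01))
E
```

```text
[[0.58091422 0.29967071 0.005     ]
 [0.54713258 0.14310966 0.005     ]
 [0.39694705 0.17587524 0.005     ]
 [0.42486828 0.32929046 0.005     ]] [0.48746553 0.23698652 0.005     ] [0.15883219 0.16016417 0.15371817 0.15593532] [0.48893063 0.23777297 0.005     ] [0.48600043 0.23620006 0.005     ]
scene mat [0.49514007 0.24394787 0.005     ] [0.15333009 0.15070051 0.15844961 0.15369457]
scene mat2 [ 0.21925289 -0.28232084  0.005     ] [0.19140838 0.18462382 0.20551674 0.20326159]
block [ 0.49118287 -0.19284037  0.05      ] [0.13593901 0.14032069 0.13631918 0.13730962] -80.19531017395848
knob top [ 0.49259157 -0.19386029  0.15      ]
[ 0.49305966 -0.19458519  0.14564119] [ 0.49133233 -0.19315538  0.14521791]
purple [0.34355259 0.06397602 0.1       ]
flask [ 0.74845508 -0.0173642   0.1       ]
spoonbowl [ 0.6048244  -0.00961096  0.01      ]
spoonend [0.44078231 0.00478085 0.01      ]
```

Request:
{"name": "servo_tool", "arguments": {"increments": [{"x": 1, "y": -1, "claw": 0}, {"x": 1, "y": -1}, {"x": 1, "y": -1}, {"x": 1, "y": -1}, {"x": 1, "y": -1}], "newtons": 60}}

```text
schema error: expected keys claw, x, y, z, ax, ay, az
```

Request:
{"name": "servo_tool", "arguments": {"increments": [{"x": 1, "y": -1}, {"x": 1, "y": -1}, {"x": 1, "y": -1}, {"x": 1, "y": -1}, {"x": 1, "y": -1}]}}

```text
schema error: expected keys claw, x, y, z, ax, ay, az
```

Request:
{"name": "servo_tool", "arguments": {"increments": [{"x": 1, "y": -1}, {"x": 1, "y": -1}, {"x": 1, "y": -1}, {"x": 0.5, "y": -1}, {"x": 0, "y": -1}]}}

```text
schema error: expected keys claw, x, y, z, ax, ay, az
```

Request:
{"name": "servo_tool", "arguments": {"increments": [{"y": -1}, {"y": -1}, {"y": -1}, {"y": -1}, {"y": -1}]}}

```text
schema error: expected keys claw, x, y, z, ax, ay, az
```

Request:
{"name": "servo_tool", "arguments": {"increments": [{"y": -1}, {"y": -1}, {"y": -1}, {"y": -1}, {"y": -1}]}}

```text
schema error: expected keys claw, x, y, z, ax, ay, az
```

Every row needs all the keys, so I'll resend them in full.

Request:
{"name": "servo_tool", "arguments": {"increments": [{"claw": 0, "x": 1, "y": -1, "z": 0, "ax": 0, "ay": 0, "az": 0}, {"claw": 0, "x": 1, "y": -1, "z": 0, "ax": 0, "ay": 0, "az": 0}, {"claw": 0, "x": 1, "y": -1, "z": 0, "ax": 0, "ay": 0, "az": 0}, {"claw": 0, "x": 1, "y": -1, "z": 0, "ax": 0, "ay": 0, "az": 0}, {"claw": 0, "x": 1, "y": -1, "z": 0, "ax": 0, "ay": 0, "az": 0}], "newtons": 60}}

```text
clock: 0.6
tcp_pos: [0.2805, 0.4275, 0.2479]
orientation: [-0.0, 0.136, 0.991, -0.0]
wrist_force: [1.2, 0.9, 0.3]
finger_gap: 0.0855
```

Request:
{"name": "servo_tool", "arguments": {"increments": [{"claw": 0, "x": 1, "y": -1, "z": 0, "ax": 0, "ay": 0, "az": 0}, {"claw": 0, "x": 1, "y": -1, "z": 0, "ax": 0, "ay": 0, "az": 0}, {"claw": 0, "x": 1, "y": -1, "z": 0, "ax": 0, "ay": 0, "az": 0}, {"claw": 0, "x": 1, "y": -1, "z": 0, "ax": 0, "ay": 0, "az": 0}, {"claw": 0, "x": 1, "y": -1, "z": 0, "ax": 0, "ay": 0, "az": 0}]}}

```text
clock: 1.1
tcp_pos: [0.4055, 0.3025, 0.248]
orientation: [-0.0, 0.136, 0.991, -0.0]
wrist_force: [0.8, -0.5, -0.6]
finger_gap: 0.085
```

Request:
{"name": "servo_tool", "arguments": {"increments": [{"claw": 0, "x": 1, "y": -1, "z": 0, "ax": 0, "ay": 0, "az": 0}, {"claw": 0, "x": 1, "y": -1, "z": 0, "ax": 0, "ay": 0, "az": 0}, {"claw": 0, "x": 1, "y": -0.5, "z": 0, "ax": 0, "ay": 0, "az": 0}, {"claw": 0, "x": 0.5, "y": 0, "z": 0, "ax": 0, "ay": 0, "az": 0}]}}

```text
clock: 1.5
tcp_pos: [0.4941, 0.2395, 0.2478]
orientation: [-0.0, 0.138, 0.99, -0.0]
wrist_force: [-1.0, -0.3, -0.5]
finger_gap: 0.085
```

```bash
python3 - <<'E'
from h import *
im,c=snap('wrist','w0.png');np.save('w0.npy',im);print(ray(c,(256,192)),env.get_state()['tcp_pos'])
import pickle;pickle.dump(c,open('w0.pkl','wb'));print(proj(c,[[.489,.239,.005]]))
E
```

```text
(array([0.43056987, 0.25756818, 0.37253788]), array([ 0.24664441, -0.06265709, -0.9670784 ])) [0.49526353 0.2403797  0.24764848]
[[252.20590371 163.32396779]]
```

View pics/w0.png

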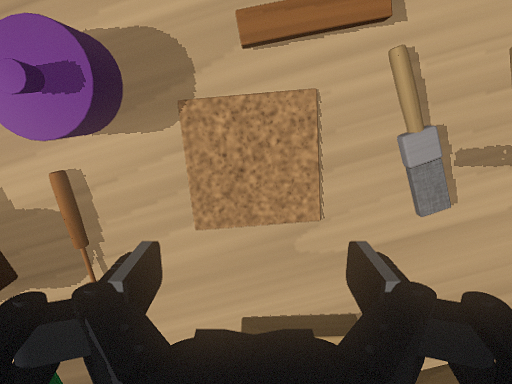

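The wrist view shows the whole mat, empty, with corners near (180,101), (317,89), (321,219) and (196,229).

```bash
python3 - <<'E'
from h import *
import pickle;c=pickle.load(open('w0.pkl','rb'))
P=np.array([onz(c,q,.005) for q in [(180,101),(317,89),(320.5,219),(196,229)]])
print(P,P.mean(0),np.linalg.norm(P-np.roll(P,1,0),axis=1),(P[0]+P[2])/2,(P[1]+P[3])/2)
E
```

```text
[[0.39746006 0.17954461 0.005     ]
 [0.42739732 0.33260786 0.005     ]
 [0.58011554 0.30211865 0.005     ]
 [0.55018664 0.14754657 0.005     ]] [0.48878989 0.24045443 0.005     ] [0.15604256 0.15596345 0.15573197 0.1574429 ] [0.4887878  0.24083163 0.005     ] [0.48879198 0.24007722 0.005     ]
```

Request:
{"name": "servo_tool", "arguments": {"increments": [{"claw": 0, "x": 0, "y": -1, "z": 0, "ax": 0, "ay": 0, "az": 0}, {"claw": 0, "x": 0, "y": -1, "z": 0, "ax": 0, "ay": 0, "az": 0}, {"claw": 0, "x": 0, "y": -1, "z": 0, "ax": 0, "ay": 0, "az": 0}, {"claw": 0, "x": 0, "y": -1, "z": 0, "ax": 0, "ay": 0, "az": 0}, {"claw": 0, "x": 0, "y": -1, "z": 0, "ax": 0, "ay": 0, "az": 0}]}}

```text
clock: 2.05
tcp_pos: [0.4914, 0.1166, 0.2481]
orientation: [-0.0, 0.135, 0.991, 0.0]
wrist_force: [0.3, 0.0, -0.0]
finger_gap: 0.0853
```

Request:
{"name": "servo_tool", "arguments": {"increments": [{"claw": 0, "x": 0, "y": -1, "z": 0, "ax": 0, "ay": 0, "az": 0}, {"claw": 0, "x": 0, "y": -1, "z": 0, "ax": 0, "ay": 0, "az": 0}, {"claw": 0, "x": 0, "y": -1, "z": 0, "ax": 0, "ay": 0, "az": 0}, {"claw": 0, "x": 0, "y": -1, "z": 0, "ax": 0, "ay": 0, "az": 0}, {"claw": 0, "x": 0, "y": -1, "z": 0, "ax": 0, "ay": 0, "az": 0}]}}

```text
clock: 2.55
tcp_pos: [0.4918, -0.0083, 0.2482]
orientation: [-0.0, 0.135, 0.991, 0.0]
wrist_force: [-1.0, -0.5, 0.2]
finger_gap: 0.0852
```

Request:
{"name": "servo_tool", "arguments": {"increments": [{"claw": 0, "x": 0, "y": -1, "z": 0, "ax": 0, "ay": 0, "az": 0}, {"claw": 0, "x": 0, "y": -1, "z": 0, "ax": 0, "ay": 0, "az": 0}, {"claw": 0, "x": 0, "y": -1, "z": 0, "ax": 0, "ay": 0, "az": 0}, {"claw": 0, "x": 0, "y": -1, "z": 0, "ax": 0, "ay": 0, "az": 0}, {"claw": 0, "x": 0, "y": -1, "z": 0, "ax": 0, "ay": 0, "az": 0}]}}

```text
clock: 3.05
tcp_pos: [0.4921, -0.1332, 0.2482]
orientation: [-0.0, 0.135, 0.991, 0.0]
wrist_force: [0.2, -0.2, 0.6]
finger_gap: 0.0855
```

Request:
{"name": "servo_tool", "arguments": {"increments": [{"claw": 0, "x": 0, "y": -1, "z": 0, "ax": 0, "ay": 0, "az": 0}, {"claw": 0, "x": 0, "y": -0.5, "z": 0, "ax": 0, "ay": 0, "az": 0}]}}

```text
clock: 3.25
tcp_pos: [0.4924, -0.1716, 0.248]
orientation: [-0.0, 0.136, 0.991, 0.0]
wrist_force: [-0.9, -0.1, 0.4]
finger_gap: 0.0858
```

```bash
python3 - <<'E'
from h import *
im,c=snap('wrist','w1.png');np.save('w1.npy',im);print(env.get_state()['tcp_pos'])
import pickle;pickle.dump(c,open('w1.pkl','wb'));print(proj(c,[[.492,-.194,.15],[.492,-.194,.12]]))
E
```

```text
[ 0.49253644 -0.17271378  0.24798901]
[[224.81801786 208.97680327]
 [227.98232552 198.09907678]]
```

View pics/w1.png

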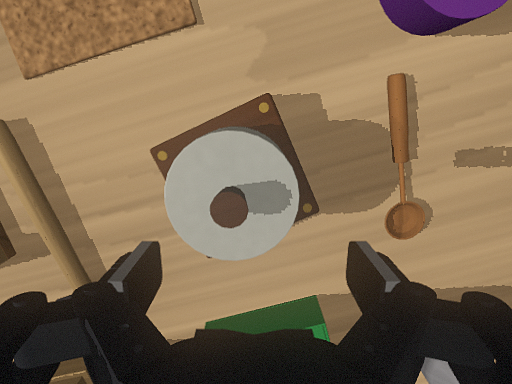

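The white cover is centred near (231,195) with its knob at (229,207), about 4 px from the top-view prediction. I'll refine from this view.

```bash
python3 - <<'E'
from h import *
import pickle;c=pickle.load(open('w1.pkl','rb'));im=np.load('w1.npy')
h=cv2.cvtColor(im,cv2.COLOR_RGB2HSV)
def big(m):
    n,l,s,ce=cv2.connectedComponentsWithStats(m.astype(np.uint8));return l
m=((h[:,:,1]<60)&(h[:,:,2]>95)).astype(np.uint8);m[300:]=0
m=cv2.morphologyEx(m,cv2.MORPH_OPEN,np.ones((5,5)));l=big(m);mm=(l==l[170,225]).astype(np.uint8)
ct=max(cv2.findContours(mm,cv2.RETR_EXTERNAL,cv2.CHAIN_APPROX_NONE)[0],key=cv2.contourArea)
print(cv2.boundingRect(ct),cv2.minEnclosingCircle(ct));e=cv2.fitEllipse(ct);print(e,onz(c,e[0],.12))
k=((h[:,:,2]<110)&(h[:,:,1]>70)).astype(np.uint8);l=big(k);kk=(l==l[207,226]).astype(np.uint8)
ct=max(cv2.findContours(kk,cv2.RETR_EXTERNAL,cv2.CHAIN_APPROX_NONE)[0],key=cv2.contourArea)
e=cv2.fitEllipse(ct);print(e,cv2.boundingRect(ct),onz(c,e[0],.15))
P=np.array([onz(c,q,.05) for q in [(150,150),(268,93.5),(319,211)]]);print((P[0]+P[2])/2,np.linalg.norm(P[1:]-P[:-1],axis=1))
E
```

```text
(164, 129, 135, 132) ((230.98243713378906, 195.5242462158203), 67.83146667480469)
((231.15432739257812, 194.71405029296875), (129.77987670898438, 134.6075897216797), 105.04801177978516) [ 0.48988344 -0.19056033  0.12      ]
((228.5890350341797, 209.1081085205078), (35.3936767578125, 37.087398529052734), 112.28547668457031) (210, 191, 38, 37) [ 0.49286571 -0.19129563  0.15      ]
[ 0.49408611 -0.19093175  0.05      ] [0.13436964 0.13535373]
```

Request:
{"name": "servo_tool", "arguments": {"increments": [{"claw": 0, "x": 0, "y": -0.78, "z": 0, "ax": 0, "ay": 0, "az": 0}, {"claw": 0, "x": 0, "y": 0, "z": -1, "ax": 0, "ay": 0, "az": 0}, {"claw": 0, "x": 0, "y": 0, "z": -1, "ax": 0, "ay": 0, "az": 0}, {"claw": 0, "x": 0, "y": 0, "z": -1, "ax": 0, "ay": 0, "az": 0}]}}

```text
clock: 3.7
tcp_pos: [0.4925, -0.1893, 0.1726]
orientation: [0.0, 0.135, 0.991, 0.0]
wrist_force: [-0.7, 0.0, -0.1]
finger_gap: 0.0852
```

Request:
{"name": "servo_tool", "arguments": {"increments": [{"claw": 0, "x": 0, "y": 0, "z": -0.6, "ax": 0, "ay": 0, "az": 0}, {"claw": 0, "x": 0, "y": 0, "z": -0.6, "ax": 0, "ay": 0, "az": 0}, {"claw": 0, "x": 0, "y": 0, "z": 0, "ax": 0, "ay": 0, "az": 0}]}}

```text
clock: 4.0
tcp_pos: [0.491, -0.1884, 0.1412]
orientation: [-0.002, 0.135, 0.991, 0.001]
wrist_force: [0.4, 0.4, 0.6]
finger_gap: 0.0855
```

```bash
python3 - <<'E'
from h import *
im,c=snap('scene','s1.png');cv2.imwrite('pics/s1c.png',cv2.resize(im[100:210,150:300,::-1],None,fx=5,fy=5,interpolation=cv2.INTER_CUBIC))
E
```

```text
(no output)
```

View pics/s1c.png

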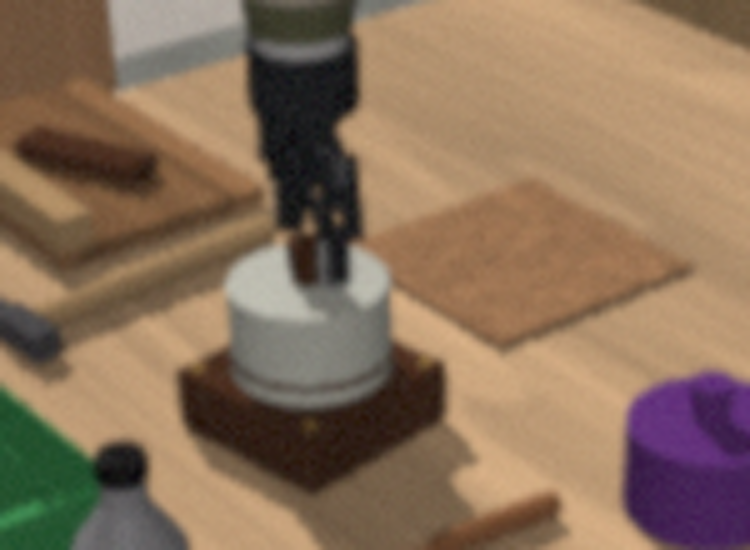

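The fingers straddle the knob at about (310,255) in the crop. I'll nudge y and close.

Request:
{"name": "servo_tool", "arguments": {"increments": [{"claw": 0.3, "x": 0, "y": -0.1, "z": 0, "ax": 0, "ay": 0, "az": 0}, {"claw": 0.5, "x": 0, "y": 0, "z": 0, "ax": 0, "ay": 0, "az": 0}, {"claw": 1, "x": 0, "y": 0, "z": 0, "ax": 0, "ay": 0, "az": 0}, {"claw": 1, "x": 0, "y": 0, "z": 0, "ax": 0, "ay": 0, "az": 0}, {"claw": 1, "x": 0, "y": 0, "z": 0, "ax": 0, "ay": 0, "az": 0}]}}

```text
clock: 4.55
tcp_pos: [0.4928, -0.1932, 0.1439]
orientation: [0.001, 0.136, 0.991, 0.0]
wrist_force: [-0.1, 1.2, 3.1]
finger_gap: 0.0269
```

Request:
{"name": "servo_tool", "arguments": {"increments": [{"claw": 1, "x": 0, "y": 0, "z": 0, "ax": 0, "ay": 0, "az": 0}, {"claw": 1, "x": 0, "y": 0, "z": 0, "ax": 0, "ay": 0, "az": 0}]}}

```text
clock: 4.75
tcp_pos: [0.4928, -0.1932, 0.1439]
orientation: [0.001, 0.136, 0.991, 0.0]
wrist_force: [0.6, 3.2, 5.1]
finger_gap: 0.0271
```

Request:
{"name": "servo_tool", "arguments": {"increments": [{"claw": 1, "x": 0, "y": 0, "z": 0.2, "ax": 0, "ay": 0, "az": 0}, {"claw": 1, "x": 0, "y": 0, "z": 0.3, "ax": 0, "ay": 0, "az": 0}, {"claw": 1, "x": 0, "y": 0, "z": 0.4, "ax": 0, "ay": 0, "az": 0}, {"claw": 1, "x": 0, "y": 0, "z": 0.5, "ax": 0, "ay": 0, "az": 0}, {"claw": 1, "x": 0, "y": 0, "z": 0.5, "ax": 0, "ay": 0, "az": 0}]}}

```text
clock: 5.25
tcp_pos: [0.4925, -0.1933, 0.192]
orientation: [0.0, 0.136, 0.991, -0.0]
wrist_force: [0.9, -0.7, -3.4]
finger_gap: 0.0265
```

Request:
{"name": "servo_tool", "arguments": {"increments": [{"claw": 1, "x": 0, "y": 0, "z": 0.5, "ax": 0, "ay": 0, "az": 0}, {"claw": 1, "x": 0, "y": 0, "z": 0.5, "ax": 0, "ay": 0, "az": 0}, {"claw": 1, "x": 0, "y": 0, "z": 0.5, "ax": 0, "ay": 0, "az": 0}, {"claw": 1, "x": 0, "y": 0, "z": 0.4, "ax": 0, "ay": 0, "az": 0}, {"claw": 1, "x": 0, "y": 0, "z": 0, "ax": 0, "ay": 0, "az": 0}]}}

```text
clock: 5.75
tcp_pos: [0.4933, -0.1937, 0.2402]
orientation: [0.001, 0.136, 0.991, -0.001]
wrist_force: [0.1, -0.3, -3.6]
finger_gap: 0.0268
```

```bash
python3 - <<'E'
from h import *
s=env.get_state();print(s['tcp_pos'],s['wrist_force'],s['finger_gap'])
im,c=snap('scene','s2.png');cv2.imwrite('pics/s2c.png',cv2.resize(im[80:210,130:300,::-1],None,fx=4,fy=4,interpolation=cv2.INTER_CUBIC))
E
```

```text
[ 0.49330251 -0.19371099  0.24023135] [ 0.13134876 -0.25349075 -3.58530678] 0.026776685381887894
```

View pics/s2c.png

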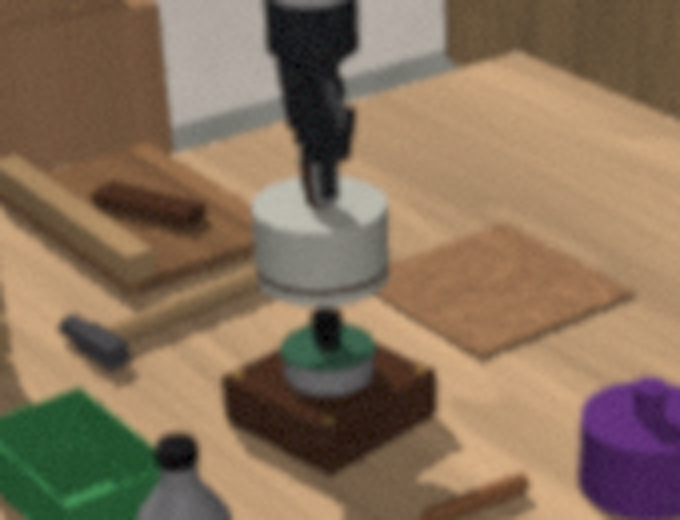

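The cover is held level at crop (320,235), and the green lid and its knob at (328,340) are clear. I'll carry it across.

Request:
{"name": "servo_tool", "arguments": {"increments": [{"claw": 1, "x": 0, "y": 0.3, "z": 0, "ax": 0, "ay": 0, "az": 0}, {"claw": 1, "x": 0, "y": 0.7, "z": 0, "ax": 0, "ay": 0, "az": 0}, {"claw": 1, "x": 0, "y": 1, "z": 0, "ax": 0, "ay": 0, "az": 0}, {"claw": 1, "x": 0, "y": 1, "z": 0, "ax": 0, "ay": 0, "az": 0}, {"claw": 1, "x": 0, "y": 1, "z": 0, "ax": 0, "ay": 0, "az": 0}]}}

```text
clock: 6.3
tcp_pos: [0.4916, -0.0909, 0.2376]
orientation: [-0.001, 0.136, 0.991, 0.0]
wrist_force: [1.0, -0.2, -3.3]
finger_gap: 0.0267
```

Request:
{"name": "servo_tool", "arguments": {"increments": [{"claw": 1, "x": 0, "y": 1, "z": 0, "ax": 0, "ay": 0, "az": 0}, {"claw": 1, "x": 0, "y": 1, "z": 0, "ax": 0, "ay": 0, "az": 0}, {"claw": 1, "x": 0, "y": 1, "z": 0, "ax": 0, "ay": 0, "az": 0}, {"claw": 1, "x": 0, "y": 1, "z": 0, "ax": 0, "ay": 0, "az": 0}, {"claw": 1, "x": 0, "y": 1, "z": 0, "ax": 0, "ay": 0, "az": 0}]}}

```text
clock: 6.8
tcp_pos: [0.4912, 0.0341, 0.2377]
orientation: [-0.001, 0.136, 0.991, 0.0]
wrist_force: [0.5, -0.2, -3.7]
finger_gap: 0.0266
```

Request:
{"name": "servo_tool", "arguments": {"increments": [{"claw": 1, "x": 0, "y": 1, "z": 0, "ax": 0, "ay": 0, "az": 0}, {"claw": 1, "x": 0, "y": 1, "z": 0, "ax": 0, "ay": 0, "az": 0}, {"claw": 1, "x": 0, "y": 1, "z": 0, "ax": 0, "ay": 0, "az": 0}, {"claw": 1, "x": 0, "y": 1, "z": 0, "ax": 0, "ay": 0, "az": 0}, {"claw": 1, "x": 0, "y": 1, "z": 0, "ax": 0, "ay": 0, "az": 0}]}}

```text
clock: 7.3
tcp_pos: [0.4909, 0.1589, 0.2377]
orientation: [-0.001, 0.135, 0.991, 0.0]
wrist_force: [-0.1, 0.3, -4.1]
finger_gap: 0.0269
```

Request:
{"name": "servo_tool", "arguments": {"increments": [{"claw": 1, "x": -0.1, "y": 1, "z": 0, "ax": 0, "ay": 0, "az": 0}, {"claw": 1, "x": -0.1, "y": 0.8, "z": 0, "ax": 0, "ay": 0, "az": 0}, {"claw": 1, "x": 0, "y": 0.5, "z": 0, "ax": 0, "ay": 0, "az": 0}, {"claw": 1, "x": 0, "y": 0, "z": 0, "ax": 0, "ay": 0, "az": 0}]}}

```text
clock: 7.7
tcp_pos: [0.4864, 0.2162, 0.2378]
orientation: [-0.0, 0.134, 0.991, 0.0]
wrist_force: [0.1, -0.1, -3.7]
finger_gap: 0.0267
```

```bash
python3 - <<'E'
from h import *
s=env.get_state();print(s['tcp_pos'],s['wrist_force'],s['finger_gap'])
im,c=snap('wrist','w3.png')
im,c=snap('scene','s3.png')
E
```

```text
[0.48643157 0.21617878 0.23782178] [ 0.07073926 -0.10967598 -3.66441652] 0.02671750137619322
```

View pics/w3.png

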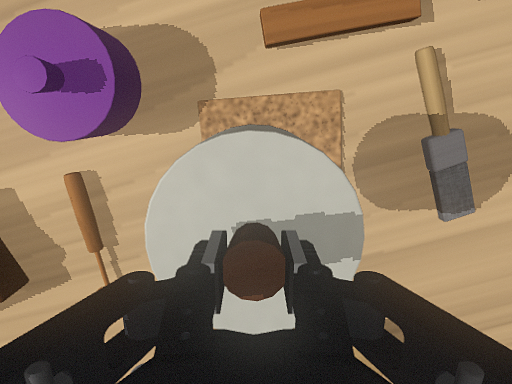

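View pics/s3.png

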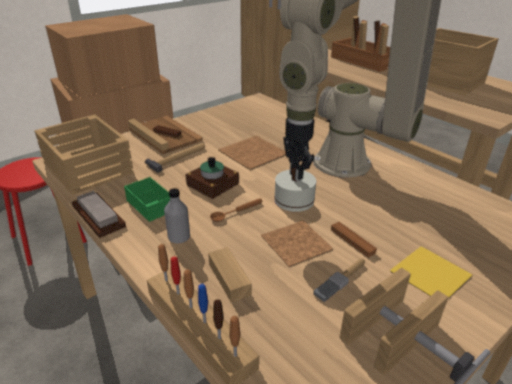

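The cover is held upright. It still lacks about 24 mm in y to reach the mat's centre (wrist view: mat edge at (270,95), cover at (255,230)). I'll shift it and lower.

Request:
{"name": "servo_tool", "arguments": {"increments": [{"claw": 1, "x": 0.1, "y": 0.6, "z": 0, "ax": 0, "ay": 0, "az": 0}, {"claw": 1, "x": 0, "y": 0.37, "z": -0.5, "ax": 0, "ay": 0, "az": 0}, {"claw": 1, "x": 0, "y": 0, "z": -0.8, "ax": 0, "ay": 0, "az": 0}, {"claw": 1, "x": 0, "y": 0, "z": -1, "ax": 0, "ay": 0, "az": 0}, {"claw": 1, "x": 0, "y": 0, "z": -1, "ax": 0, "ay": 0, "az": 0}]}}

```text
clock: 8.3
tcp_pos: [0.4899, 0.2387, 0.1542]
orientation: [0.0, 0.136, 0.991, 0.0]
wrist_force: [0.1, 0.2, -3.1]
finger_gap: 0.0267
```

Request:
{"name": "servo_tool", "arguments": {"increments": [{"claw": 1, "x": 0, "y": 0, "z": -0.8, "ax": 0, "ay": 0, "az": 0}, {"claw": 1, "x": 0, "y": 0, "z": -0.5, "ax": 0, "ay": 0, "az": 0}, {"claw": 1, "x": 0, "y": 0, "z": -0.3, "ax": 0, "ay": 0, "az": 0}, {"claw": 1, "x": 0, "y": 0, "z": 0, "ax": 0, "ay": 0, "az": 0}]}}

```text
clock: 8.7
tcp_pos: [0.4894, 0.2384, 0.1148]
orientation: [-0.001, 0.136, 0.991, -0.0]
wrist_force: [-0.3, -0.1, -2.6]
finger_gap: 0.0268
```

```bash
python3 - <<'E'
from h import *
s=env.get_state();print(s['tcp_pos'],s['wrist_force'],s['finger_gap'])
im,c=snap('scene','s4.png');cv2.imwrite('pics/s4c.png',cv2.resize(im[150:300,220:400,::-1],None,fx=4,fy=4,interpolation=cv2.INTER_CUBIC))
E
```

```text
[0.48943715 0.23837403 0.11478017] [-0.27342852 -0.05211686 -2.58925526] 0.026767774064352073
```

View pics/s4c.png

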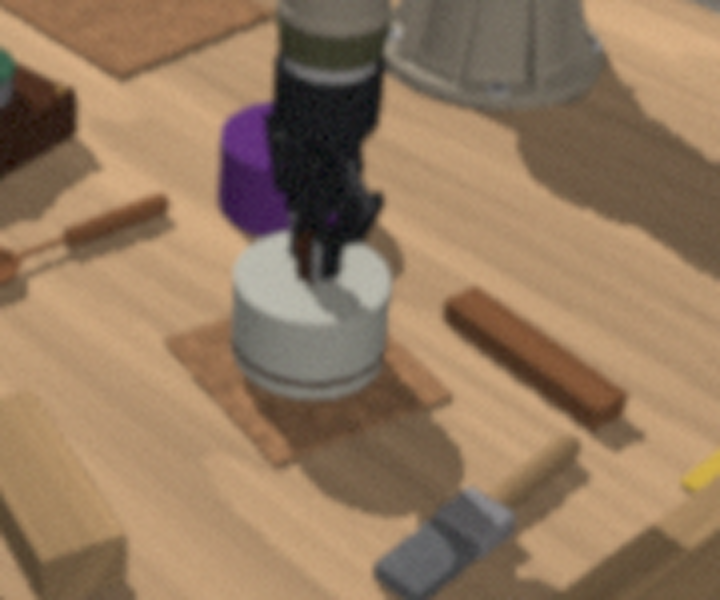

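It sits centrally above the mat, about 15 mm up. I'll lower the rest slowly.

Request:
{"name": "servo_tool", "arguments": {"increments": [{"claw": 1, "x": 0, "y": 0.05, "z": -0.3, "ax": 0, "ay": 0, "az": 0}, {"claw": 1, "x": 0, "y": 0, "z": -0.12, "ax": 0, "ay": 0, "az": 0}, {"claw": 1, "x": 0, "y": 0, "z": -0.04, "ax": 0, "ay": 0, "az": 0}]}}

```text
clock: 9.05
tcp_pos: [0.4899, 0.2398, 0.1043]
orientation: [0.0, 0.136, 0.991, 0.0]
wrist_force: [1.4, -0.4, -4.0]
finger_gap: 0.0267
```

Request:
{"name": "servo_tool", "arguments": {"increments": [{"claw": 1, "x": 0, "y": 0, "z": -0.04, "ax": 0, "ay": 0, "az": 0}, {"claw": 1, "x": 0, "y": 0, "z": -0.04, "ax": 0, "ay": 0, "az": 0}]}}

```text
clock: 9.25
tcp_pos: [0.4901, 0.2398, 0.1025]
orientation: [0.0, 0.136, 0.991, 0.0]
wrist_force: [0.7, 0.2, -3.5]
finger_gap: 0.0268
```

Request:
{"name": "servo_tool", "arguments": {"increments": [{"claw": 1, "x": 0, "y": 0, "z": -0.04, "ax": 0, "ay": 0, "az": 0}, {"claw": 1, "x": 0, "y": 0, "z": 0, "ax": 0, "ay": 0, "az": 0}]}}

```text
clock: 9.45
tcp_pos: [0.4899, 0.2397, 0.1013]
orientation: [-0.0, 0.136, 0.991, 0.0]
wrist_force: [-0.3, -0.3, -2.7]
finger_gap: 0.0268
```

Request:
{"name": "servo_tool", "arguments": {"increments": [{"claw": 1, "x": 0, "y": 0, "z": -0.04, "ax": 0, "ay": 0, "az": 0}, {"claw": 1, "x": 0, "y": 0, "z": -0.04, "ax": 0, "ay": 0, "az": 0}]}}

```text
clock: 9.65
tcp_pos: [0.49, 0.2398, 0.0993]
orientation: [0.0, 0.136, 0.991, 0.0]
wrist_force: [0.6, 0.5, -3.5]
finger_gap: 0.0266
```

Request:
{"name": "servo_tool", "arguments": {"increments": [{"claw": 1, "x": 0, "y": 0, "z": -0.04, "ax": 0, "ay": 0, "az": 0}, {"claw": 1, "x": 0, "y": 0, "z": 0, "ax": 0, "ay": 0, "az": 0}]}}

```text
clock: 9.85
tcp_pos: [0.4902, 0.2402, 0.099]
orientation: [0.0, 0.136, 0.991, 0.0]
wrist_force: [-2.0, 0.9, 3.1]
finger_gap: 0.0266
```

Contact: the force went from −3.5 to +3.1 N. I'll release and rise.

Request:
{"name": "servo_tool", "arguments": {"increments": [{"claw": 0.5, "x": 0, "y": 0, "z": 0, "ax": 0, "ay": 0, "az": 0}, {"claw": 0.2, "x": 0, "y": 0, "z": 0, "ax": 0, "ay": 0, "az": 0}, {"claw": 0, "x": 0, "y": 0, "z": 0, "ax": 0, "ay": 0, "az": 0}, {"claw": 0, "x": 0, "y": 0, "z": 0, "ax": 0, "ay": 0, "az": 0}]}}

```text
clock: 10.25
tcp_pos: [0.49, 0.2397, 0.0983]
orientation: [0.0, 0.136, 0.991, 0.0]
wrist_force: [-0.3, 0.1, 0.9]
finger_gap: 0.0828
```

Request:
{"name": "servo_tool", "arguments": {"increments": [{"claw": 0, "x": 0, "y": 0, "z": 0.5, "ax": 0, "ay": 0, "az": 0}, {"claw": 0, "x": 0, "y": 0, "z": 1, "ax": 0, "ay": 0, "az": 0}, {"claw": 0, "x": 0, "y": 0, "z": 1, "ax": 0, "ay": 0, "az": 0}, {"claw": 0, "x": 0, "y": 0, "z": 1, "ax": 0, "ay": 0, "az": 0}, {"claw": 0, "x": 0, "y": 0, "z": 1, "ax": 0, "ay": 0, "az": 0}]}}

```text
clock: 10.75
tcp_pos: [0.49, 0.2397, 0.2129]
orientation: [0.0, 0.136, 0.991, 0.0]
wrist_force: [0.2, 0.6, -0.1]
finger_gap: 0.0857
```

```bash
python3 - <<'E'
from h import *
s=env.get_state();print(s['tcp_pos'],s['wrist_force'],s['finger_gap'])
im,c=snap('wrist','w5.png');np.save('w5.npy',im)
import pickle;pickle.dump(c,open('w5.pkl','wb'))
E
```

```text
[0.48995134 0.23973703 0.21285409] [ 0.19930487  0.56218175 -0.10828296] 0.08572873929239229
```

View pics/w5.png

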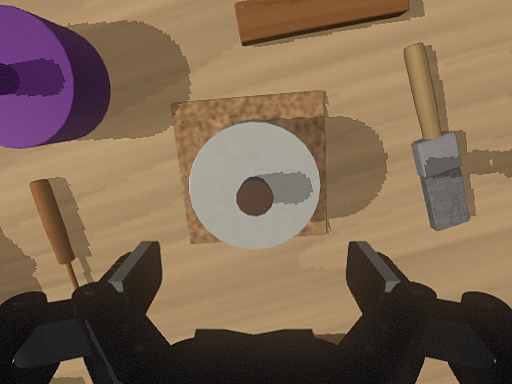

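The cover stands upright at (255,185), and three mat corners are visible: (172,104), (326,92) and (327,234). I'll compute the centring while moving back to the lid.

```bash
python3 - <<'E'
from h import *
import pickle;c=pickle.load(open('w5.pkl','rb'))
print('cover top',onz(c,(254.7,185),.075),'knob',onz(c,(254.5,196),.105))
P=np.array([onz(c,q,.005) for q in [(172,104),(326,92),(327.5,234),(191,243)]]);print('mat',P.mean(0),(P[0]+P[2])/2)
E
```

```text
cover top [0.48718952 0.24154654 0.075     ] knob [0.48864007 0.24086253 0.105     ]
mat [0.48958705 0.24049715 0.005     ] [0.48970212 0.24030169 0.005     ]
```

Request:
{"name": "servo_tool", "arguments": {"increments": [{"claw": 0, "x": 0, "y": -0.5, "z": 0.7, "ax": 0, "ay": 0, "az": 0}, {"claw": 0, "x": 0, "y": -1, "z": 0.7, "ax": 0, "ay": 0, "az": 0}, {"claw": 0, "x": 0, "y": -1, "z": 0, "ax": 0, "ay": 0, "az": 0}, {"claw": 0, "x": 0, "y": -1, "z": 0, "ax": 0, "ay": 0, "az": 0}, {"claw": 0, "x": 0, "y": -1, "z": 0, "ax": 0, "ay": 0, "az": 0}]}}

```text
clock: 11.3
tcp_pos: [0.49, 0.1264, 0.2469]
orientation: [0.001, 0.136, 0.991, 0.0]
wrist_force: [0.1, -0.6, 0.1]
finger_gap: 0.0854
```

Request:
{"name": "servo_tool", "arguments": {"increments": [{"claw": 0, "x": 0, "y": -1, "z": 0, "ax": 0, "ay": 0, "az": 0}, {"claw": 0, "x": 0, "y": -1, "z": 0, "ax": 0, "ay": 0, "az": 0}, {"claw": 0, "x": 0, "y": -1, "z": 0, "ax": 0, "ay": 0, "az": 0}, {"claw": 0, "x": 0, "y": -1, "z": 0, "ax": 0, "ay": 0, "az": 0}, {"claw": 0, "x": 0, "y": -1, "z": 0, "ax": 0, "ay": 0, "az": 0}]}}

```text
clock: 11.8
tcp_pos: [0.4899, 0.0012, 0.2467]
orientation: [0.001, 0.136, 0.991, 0.0]
wrist_force: [0.6, 0.5, 0.8]
finger_gap: 0.0854
```

Request:
{"name": "servo_tool", "arguments": {"increments": [{"claw": 0, "x": 0, "y": -1, "z": 0, "ax": 0, "ay": 0, "az": 0}, {"claw": 0, "x": 0, "y": -1, "z": 0, "ax": 0, "ay": 0, "az": 0}, {"claw": 0, "x": 0, "y": -1, "z": 0, "ax": 0, "ay": 0, "az": 0}, {"claw": 0, "x": 0, "y": -1, "z": 0, "ax": 0, "ay": 0, "az": 0}, {"claw": 0, "x": 0, "y": -1, "z": 0, "ax": 0, "ay": 0, "az": 0}]}}

```text
clock: 12.3
tcp_pos: [0.4899, -0.1238, 0.2467]
orientation: [0.001, 0.136, 0.991, -0.0]
wrist_force: [-0.2, 0.4, -0.5]
finger_gap: 0.0855
```

Request:
{"name": "servo_tool", "arguments": {"increments": [{"claw": 0, "x": 0.1, "y": -1, "z": 0, "ax": 0, "ay": 0, "az": 0}, {"claw": 0, "x": 0, "y": -1, "z": -0.5, "ax": 0, "ay": 0, "az": 0}, {"claw": 0, "x": 0, "y": -0.8, "z": -0.8, "ax": 0, "ay": 0, "az": 0}, {"claw": 0, "x": 0, "y": 0, "z": -0.9, "ax": 0, "ay": 0, "az": 0}, {"claw": 0, "x": 0, "y": 0, "z": 0, "ax": 0, "ay": 0, "az": 0}]}}

```text
clock: 12.8
tcp_pos: [0.4907, -0.1925, 0.1886]
orientation: [-0.002, 0.137, 0.991, 0.001]
wrist_force: [-0.6, -0.4, 0.2]
finger_gap: 0.0856
```

```bash
python3 - <<'E'
from h import *
s=env.get_state();print(s['tcp_pos'],s['wrist_force'],s['finger_gap'])
im,c=snap('wrist','w6.png');np.save('w6.npy',im)
import pickle;pickle.dump(c,open('w6.pkl','wb'));print(proj(c,[[.492,-.192,.109],[.492,-.192,.079]]))
E
```

```text
[ 0.49068581 -0.19252082  0.18863911] [-0.58713978 -0.41004253  0.20599869] 0.0855943509432954
[[254.73855484 211.32736194]
 [254.5589755  199.48047355]]
```

View pics/w6.png

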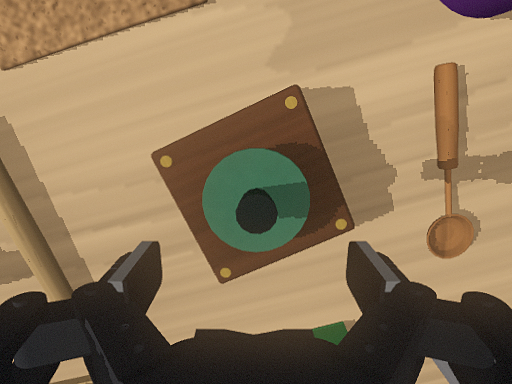

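The lid's disc is at (256,200) and its knob at (257,212), within 1.5 px of the prediction. The cover is within about 2 mm of the mat's centre. I'll lower onto the lid's knob.

Request:
{"name": "servo_tool", "arguments": {"increments": [{"claw": 0, "x": 0.04, "y": 0.04, "z": -0.8, "ax": 0, "ay": 0, "az": 0}, {"claw": 0, "x": 0, "y": 0, "z": -1, "ax": 0, "ay": 0, "az": 0}, {"claw": 0, "x": 0, "y": 0, "z": -0.9, "ax": 0, "ay": 0, "az": 0}, {"claw": 0, "x": 0, "y": 0, "z": -0.7, "ax": 0, "ay": 0, "az": 0}, {"claw": 0, "x": 0, "y": 0, "z": 0, "ax": 0, "ay": 0, "az": 0}]}}

```text
clock: 13.35
tcp_pos: [0.4927, -0.1907, 0.1053]
orientation: [-0.001, 0.136, 0.991, 0.001]
wrist_force: [0.1, -0.3, 0.0]
finger_gap: 0.0854
```

Request:
{"name": "servo_tool", "arguments": {"increments": [{"claw": 0, "x": 0, "y": 0, "z": 0, "ax": 0, "ay": 0, "az": 0}, {"claw": 0, "x": 0, "y": 0, "z": 0, "ax": 0, "ay": 0, "az": 0}]}}

```text
clock: 13.55
tcp_pos: [0.4947, -0.1921, 0.1078]
orientation: [0.001, 0.136, 0.991, -0.001]
wrist_force: [-0.4, 0.3, -0.2]
finger_gap: 0.0855
```

Request:
{"name": "servo_tool", "arguments": {"increments": [{"claw": 0, "x": -0.05, "y": 0, "z": -0.2, "ax": 0, "ay": 0, "az": 0}, {"claw": 0, "x": 0, "y": 0, "z": 0, "ax": 0, "ay": 0, "az": 0}, {"claw": 0, "x": 0, "y": 0, "z": 0, "ax": 0, "ay": 0, "az": 0}]}}

```text
clock: 13.85
tcp_pos: [0.4922, -0.1917, 0.1011]
orientation: [0.0, 0.136, 0.991, 0.0]
wrist_force: [0.0, -0.2, 1.0]
finger_gap: 0.0853
```

```bash
python3 - <<'E'
from h import *
s=env.get_state();print(s['tcp_pos'],s['wrist_force'],s['qvel'])
im,c=snap('scene','s7.png');cv2.imwrite('pics/s7c.png',cv2.resize(im[110:210,160:280,::-1],None,fx=5,fy=5,interpolation=cv2.INTER_CUBIC))
im,c=snap('wrist','w7.png')
s=env.get_state();print(s['tcp_pos'])
E
```

```text
[ 0.49216711 -0.19173065  0.10106298] [ 0.03265153 -0.20640969  0.97967266] [ 0.00087331  0.00046721  0.00229638 -0.00261847  0.00181814 -0.00111996]
[ 0.49222898 -0.19179902  0.1009896 ]
```

View pics/s7c.png

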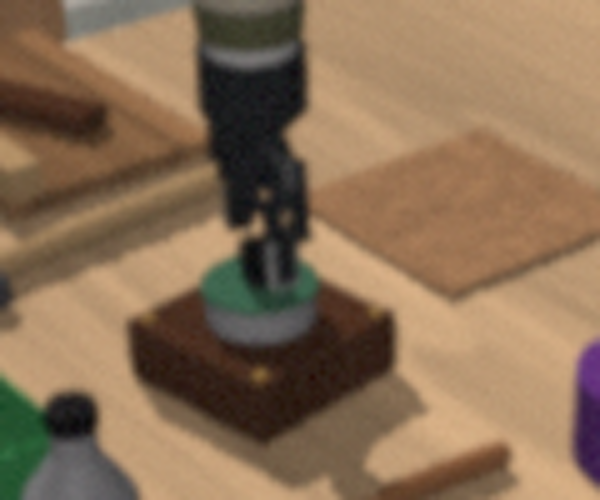

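View pics/w7.png

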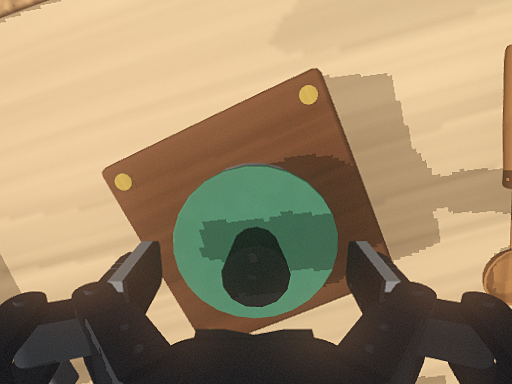

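The knob at (256,265) is centred between the pads (about x = 254). I'll close.

Request:
{"name": "servo_tool", "arguments": {"increments": [{"claw": 0.3, "x": 0, "y": 0.02, "z": 0, "ax": 0, "ay": 0, "az": 0}, {"claw": 0.55, "x": 0, "y": 0, "z": 0, "ax": 0, "ay": 0, "az": 0}, {"claw": 1, "x": 0, "y": 0, "z": 0, "ax": 0, "ay": 0, "az": 0}, {"claw": 1, "x": 0, "y": 0, "z": 0, "ax": 0, "ay": 0, "az": 0}, {"claw": 1, "x": 0, "y": 0, "z": 0, "ax": 0, "ay": 0, "az": 0}], "newtons": 80}}

```text
clock: 14.45
tcp_pos: [0.4923, -0.1912, 0.1012]
orientation: [0.0, 0.136, 0.991, 0.0]
wrist_force: [-0.6, 0.7, 3.9]
finger_gap: 0.0263
```

Request:
{"name": "servo_tool", "arguments": {"increments": [{"claw": 1, "x": 0, "y": 0, "z": 0, "ax": 0, "ay": 0, "az": 0}, {"claw": 1, "x": 0, "y": 0, "z": 0, "ax": 0, "ay": 0, "az": 0}]}}

```text
clock: 14.65
tcp_pos: [0.4924, -0.1913, 0.1012]
orientation: [0.0, 0.136, 0.991, 0.0]
wrist_force: [-1.0, 0.6, 4.8]
finger_gap: 0.0263
```

Gripped, with under 1 N sideways. I'll pull straight up in 1 mm steps.

Request:
{"name": "servo_tool", "arguments": {"increments": [{"claw": 1, "x": 0, "y": 0, "z": 0.04, "ax": 0, "ay": 0, "az": 0}, {"claw": 1, "x": 0, "y": 0, "z": 0.04, "ax": 0, "ay": 0, "az": 0}]}}

```text
clock: 14.85
tcp_pos: [0.4919, -0.1911, 0.1024]
orientation: [-0.0, 0.136, 0.991, 0.0]
wrist_force: [1.0, -0.5, -1.5]
finger_gap: 0.0262
```

Request:
{"name": "servo_tool", "arguments": {"increments": [{"claw": 1, "x": 0, "y": 0, "z": 0.04, "ax": 0, "ay": 0, "az": 0}, {"claw": 1, "x": 0, "y": 0, "z": 0.04, "ax": 0, "ay": 0, "az": 0}]}}

```text
clock: 15.05
tcp_pos: [0.4919, -0.191, 0.1043]
orientation: [-0.0, 0.136, 0.991, 0.0]
wrist_force: [0.8, 0.1, -6.2]
finger_gap: 0.0263
```

Request:
{"name": "servo_tool", "arguments": {"increments": [{"claw": 1, "x": 0, "y": 0, "z": 0.04, "ax": 0, "ay": 0, "az": 0}, {"claw": 1, "x": 0, "y": 0, "z": 0.04, "ax": 0, "ay": 0, "az": 0}]}}

```text
clock: 15.25
tcp_pos: [0.4914, -0.1907, 0.1055]
orientation: [-0.001, 0.136, 0.991, 0.001]
wrist_force: [1.9, 0.4, -12.0]
finger_gap: 0.0265
```

Request:
{"name": "servo_tool", "arguments": {"increments": [{"claw": 1, "x": 0, "y": 0, "z": 0.04, "ax": 0, "ay": 0, "az": 0}, {"claw": 1, "x": 0, "y": 0, "z": 0, "ax": 0, "ay": 0, "az": 0}]}}

```text
clock: 15.45
tcp_pos: [0.4924, -0.1911, 0.1082]
orientation: [0.0, 0.136, 0.991, 0.0]
wrist_force: [-0.2, 1.0, -1.1]
finger_gap: 0.0259
```

Request:
{"name": "servo_tool", "arguments": {"increments": [{"claw": 1, "x": 0, "y": 0, "z": 0.04, "ax": 0, "ay": 0, "az": 0}, {"claw": 1, "x": 0, "y": 0, "z": 0, "ax": 0, "ay": 0, "az": 0}]}}

```text
clock: 15.65
tcp_pos: [0.4926, -0.1914, 0.1097]
orientation: [0.001, 0.136, 0.991, -0.0]
wrist_force: [-0.5, 0.0, -1.0]
finger_gap: 0.0263
```

Request:
{"name": "servo_tool", "arguments": {"increments": [{"claw": 1, "x": 0, "y": 0, "z": 0.04, "ax": 0, "ay": 0, "az": 0}, {"claw": 1, "x": 0, "y": 0, "z": 0, "ax": 0, "ay": 0, "az": 0}]}}

```text
clock: 15.85
tcp_pos: [0.4926, -0.1916, 0.1104]
orientation: [0.001, 0.136, 0.991, -0.0]
wrist_force: [-0.3, -0.3, -0.9]
finger_gap: 0.0266
```

The force peaked at 12 N and dropped to about the lid's own weight, so the seal has broken. I'll raise it the remaining 11 mm or so, slowly.

Request:
{"name": "servo_tool", "arguments": {"increments": [{"claw": 1, "x": 0, "y": 0, "z": 0.08, "ax": 0, "ay": 0, "az": 0}, {"claw": 1, "x": 0, "y": 0, "z": 0.08, "ax": 0, "ay": 0, "az": 0}, {"claw": 1, "x": 0, "y": 0, "z": 0.08, "ax": 0, "ay": 0, "az": 0}, {"claw": 1, "x": 0, "y": 0, "z": 0.08, "ax": 0, "ay": 0, "az": 0}, {"claw": 1, "x": 0, "y": 0, "z": 0.08, "ax": 0, "ay": 0, "az": 0}]}}

```text
clock: 16.35
tcp_pos: [0.4922, -0.1913, 0.12]
orientation: [0.0, 0.136, 0.991, -0.0]
wrist_force: [0.2, 0.6, -1.5]
finger_gap: 0.0263
```

Request:
{"name": "servo_tool", "arguments": {"increments": [{"claw": 1, "x": 0, "y": 0, "z": 0, "ax": 0, "ay": 0, "az": 0}, {"claw": 1, "x": 0, "y": 0, "z": 0, "ax": 0, "ay": 0, "az": 0}]}}

```text
clock: 16.55
tcp_pos: [0.4922, -0.1912, 0.1198]
orientation: [0.0, 0.136, 0.991, 0.0]
wrist_force: [0.5, -0.6, -1.3]
finger_gap: 0.026
```

```bash
python3 - <<'E'
from h import *
im,c=snap('scene','s8.png');cv2.imwrite('pics/s8c.png',cv2.resize(im[110:210,160:280,::-1],None,fx=6,fy=6,interpolation=cv2.INTER_CUBIC))
s=env.get_state();print(s['tcp_pos'],s['wrist_force'],s['finger_gap'],s['orientation'],s['clock'])
# expected pixels: disc underside near edge & rim
o=np.array([.492,-.192,0])
for z in (.075,.095,.099): print(z,(proj(c,[o+[0,0,z]])-[160,110])*6)
im,c=snap('wrist','w8.png')
im,c=snap('top','t8.png')
E
```

```text
[ 0.49216495 -0.1912144   0.1197852 ] [ 0.00251187  0.08217069 -1.57550455] 0.026036183802144484 [-6.46774377e-06  1.35969141e-01  9.90713072e-01  4.73810362e-05] 16.6
0.075 [[314.63133433 336.77003366]]
0.095 [[313.11636692 307.48183685]]
0.099 [[312.81071436 301.57368746]]
```

View pics/s8c.png

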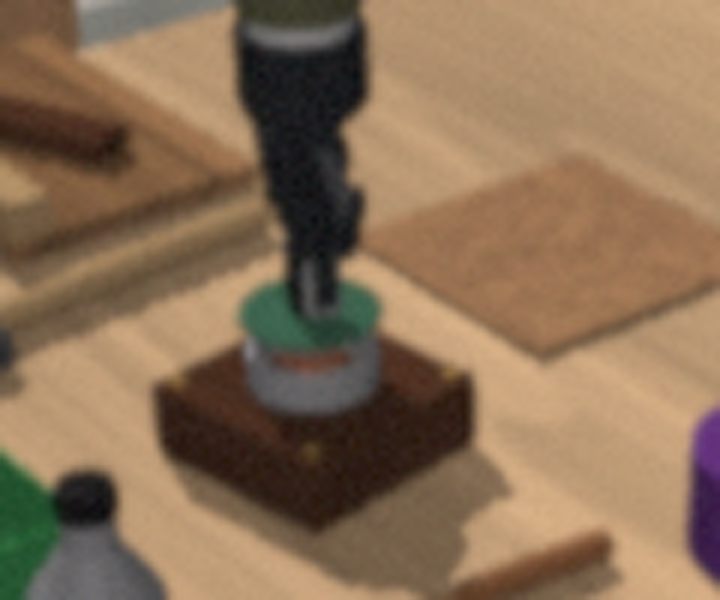

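View pics/w8.png

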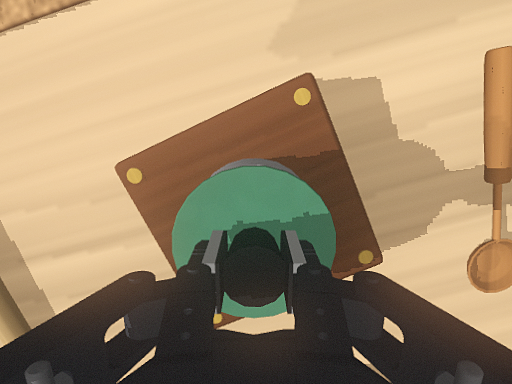

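View pics/t8.png

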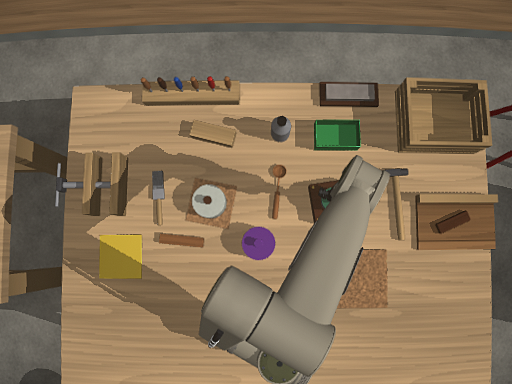

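The lid is raised with the tin visible below it (scene crop: disc at (311,315), rim at about (312,350)). Everything else looks undisturbed. I'll check the amount of opening by comparing the disc in s7 and s8.

```bash
python3 - <<'E'
from h import *
for n in ('s7','s8'):
    im=cv2.imread(f'pics/{n}.png')[:,:,::-1].astype(int)[120:200,170:245]
    m=(im[:,:,1]>im[:,:,0]+12)&(im[:,:,1]>im[:,:,2]-5)
    ys,xs=np.nonzero(m);print(n,m.sum(),xs.min()+170,xs.max()+170,ys.min()+120,ys.max()+120)
    print('left edge row',[ (x+170, ys[xs==x].mean()+120) for x in sorted(set(xs))[:4]],'right',[ (x+170, ys[xs==x].mean()+120) for x in sorted(set(xs))[-4:]])
    print('lower rows',[(x+170,ys[xs==x].max()+120) for x in sorted(set(xs))[6:-4:2]])
c=env.calibration('scene');a=proj(c,[[.53,-.17,.077],[.53,-.17,.097]]);print('20mm=',a[0]-a[1])
E
```

```text
s7 149 201 222 162 172
left edge row [(np.int64(201), np.float64(167.0)), (np.int64(202), np.float64(167.0)), (np.int64(203), np.float64(167.0)), (np.int64(204), np.float64(167.0))] right [(np.int64(219), np.float64(168.0)), (np.int64(220), np.float64(166.5)), (np.int64(221), np.float64(166.0)), (np.int64(222), np.float64(166.0))]
lower rows [(np.int64(207), np.int64(172)), (np.int64(209), np.int64(172)), (np.int64(211), np.int64(172)), (np.int64(213), np.int64(172)), (np.int64(215), np.int64(171)), (np.int64(217), np.int64(171))]
s8 162 170 222 157 197
left edge row [(np.int64(170), np.float64(197.0)), (np.int64(200), np.float64(162.0)), (np.int64(201), np.float64(162.0)), (np.int64(202), np.float64(162.0))] right [(np.int64(219), np.float64(162.0)), (np.int64(220), np.float64(161.5)), (np.int64(221), np.float64(161.5)), (np.int64(222), np.float64(161.0))]
lower rows [(np.int64(205), np.int64(167)), (np.int64(207), np.int64(167)), (np.int64(209), np.int64(167)), (np.int64(211), np.int64(167)), (np.int64(213), np.int64(167)), (np.int64(215), np.int64(166)), (np.int64(217), np.int64(166))]
20mm= [0.29666932 4.95536207]
```

The disc rose about 5 px, which is roughly 20 mm, and both edges rose equally, so it is level. TCP travel says 18.6 mm. I'll trim up 1 mm, settle and hand in.

Request:
{"name": "servo_tool", "arguments": {"increments": [{"claw": 1, "x": 0, "y": 0, "z": 0.04, "ax": 0, "ay": 0, "az": 0}, {"claw": 1, "x": 0, "y": 0, "z": 0, "ax": 0, "ay": 0, "az": 0}, {"claw": 1, "x": 0, "y": 0, "z": 0, "ax": 0, "ay": 0, "az": 0}, {"claw": 1, "x": 0, "y": 0, "z": 0, "ax": 0, "ay": 0, "az": 0}]}}

```text
clock: 17.1
tcp_pos: [0.4922, -0.1912, 0.1208]
orientation: [0.0, 0.136, 0.991, 0.0]
wrist_force: [-0.0, -0.3, -1.6]
finger_gap: 0.0262
```

```bash
python3 - <<'E'
from h import *
s=env.get_state();print(s['tcp_pos'],s['wrist_force'],s['finger_gap'],s['clock'])
if 0.118<s['tcp_pos'][2]<0.124 and s['finger_gap']>0.024: print(env.hand_in())
E
```

```text
[ 0.49220273 -0.19122846  0.12081904] [-0.01842941 -0.3167549  -1.63876972] 0.026154999700599757 17.1
the job is handed in; nothing more can be done
None
```

I lifted the white cover off the tin and set it upright on the smaller cork mat. Then I pulled the stuck lid straight up until the seal broke. I handed the job in at 17.1 s with the lid still gripped over the tin.

- **Cover:** the wrist camera put it about 1–3 mm from the mat's centre, standing upright. The force showed it touching down before I let go.
- **Seal:** the pull reached 12 N, then dropped to about the lid's own weight, so the seal broke.
- **Opening:** the arm had risen 19.6 mm by the end. The scene view showed the lid up by about 20 mm and level, though that picture was taken before a last 1 mm trim upward and is only good to a few mm.
- **Bystanders:** in the last top view the other things looked undisturbed by eye; I did not measure them.

One measurement disagreed: the first scene-camera fix on the mat was about 7 mm off the other views, so I used the wrist camera for the mat's position.

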